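Stamp the loan form at the optics stand

TASK

Take the rectangular self-inking stamp from the desk tray and stamp the loan form on the clipboard: set it down flat, centred and square in the empty rectangular box at the bottom corner of the form, push it fully down and keep it down for a moment without letting it rock or slide, then lift it straight up off the paper. Print nowhere else, put the stamp back upright in the tray, and leave the round stamp, the mug of pens and the monocular where they are.

Things in the scene. Friction and masses are not known exactly. Their poses are not given: they have to be found in the camera images.
- stamp: Rectangular self-inking stamp, black plastic, loose, about 0.22 kg: foot 70 mm long (x) by 42 mm wide (y), 96 mm high with its sprung cap. Origin: centre of the foot's underside, z up. This body is the frame, which stands still on the paper while the cap is pushed down over it. The 48 x 22 mm print comes in the middle of the foot, long side along x; either way round is right.
- stamp_handle (a joint): How far the stamp's cap is pushed down over the frame, in m: 0 = up (at rest), 0.020 = fully down, at a hard stop. A spring pushes it back up: the cap starts to move at about 4 N and needs about 14 N at the stop. The rubber plate turns over on the way and prints in the last few millimetres.
- stamp_cap (a point): Centre of the top of the stamp's cap, 96 mm above the foot's underside when up; goes down with the cap. The cap is a block 64 mm long (x) and 38 mm wide (y) with flat upright sides and grey grip panels from 45 mm to 11 mm below this point, rounded off above. Lifted by its cap the stamp hangs together.
- clipboard: Brown A5 clipboard, 240 mm (x) by 164 mm (y), 5 mm thick, with a white printed form, fixed to the table (non-slip back). Origin: centre of its underside; +x points to the top of the form, where the steel clip stands up to 20 mm above the table.
- stamp_box (a point): Centre of the empty rectangular box printed at the bottom right corner of the form, on the paper, 5 mm above the table. The box is 74 mm along this point's x axis and 44 mm along its y, just larger than the stamp's foot; the stamp's x belongs along this x. In the clipboard's frame: centre at x -70 mm, y -30 mm, long side along y.
- tray: Grey plastic desk tray, 260 mm (x) by 130 mm (y), with 4 mm walls 14 mm high and a flat inner floor 4 mm above the table, fixed. Origin: centre of its underside. Both stamps stand in it, one towards each end.
- round_stamp: The other stamp, round, 52 mm across its foot, 46 mm across its cap, 96 mm high, standing loose in the tray: not to be used. Origin: centre of its underside.
- mug: White ceramic mug full of black pens, loose, 82 mm across (handle to 75 mm from the axis on its +y side), 96 mm high, pens to about 146 mm. Origin: centre of its underside.
- monocular: Olive and black monocular lying on the table, loose, about 155 mm long, up to 58 mm across and high. Origin: on the table under it, x along its length (from -97 mm, eyepiece, to +58 mm, lens).
Things that resemble listed ones, but are neither listed nor needed, are in the scene too. What is shaped like the stamp but green or purple is not meant.

How it is judged:
On the way, in this order (a step that is already met when the one before it is completed fails the run):
1. the stamp stands flat in the box, within 9 mm of its centre each way and 0.1 rad of square, with its cap fully down (past 18 mm of 20), for 0.3 s (value of joint stamp_handle above 0.018 m and x of stamp in the frame of stamp_box between -0.009 and 0.009 m and y of stamp in the frame of stamp_box between -0.009 and 0.009 m and z of stamp in the frame of stamp_box below 0.003 m and angle between the x axis of stamp and the x axis of stamp_box, either way round below 0.1 rad and angle between stamp's own z axis and vertical below 0.035 rad), for 0.3 s.
2. the stamp is lifted clear of the form (25 mm or more) with its cap back up (z of stamp in the frame of stamp_box above 0.025 m and value of joint stamp_handle below 0.004 m), for 0.1 s.
At the end, for the whole second after the job is handed in: The stamp stands upright (within 0.06 rad) and at rest on the floor of the tray (inside its walls, underside within 4 mm of the floor), cap up (x of stamp in the frame of tray between -0.11 and 0.11 m and y of stamp in the frame of tray between -0.045 and 0.045 m and z of stamp in the frame of tray below 0.008 m and angle between stamp's own z axis and vertical below 0.06 rad and value of joint stamp_handle below 0.003 m and linear speed of stamp below 0.02 m/s); the robot touches nothing.
It fails at once if the cap is pushed past 14 mm (the plate prints) while the stamp is more than 14 mm from the centre of the box, over 0.15 rad out of square with it or off the paper (value of joint stamp_handle above 0.014 m and (horizontal distance between stamp and stamp_box above 0.014 m or z of stamp in the frame of stamp_box above 0.006 m or angle between the x axis of stamp and the x axis of stamp_box, either way round above 0.15 rad)).
It fails at once if the frame slides or jumps (faster than 12 mm/s) while the cap is past 16 mm: a smeared print (value of joint stamp_handle above 0.016 m and linear speed of stamp above 0.012 m/s).
It fails at once if the stamp rocks (tilts more than 0.06 rad) while the cap is past 16 mm (value of joint stamp_handle above 0.016 m and angle between stamp's own z axis and vertical above 0.06 rad).
It fails at once if the round stamp is moved more than 20 mm or knocked over (distance of round_stamp from where it was at the start of the episode above 0.02 m or angle between round_stamp's own z axis and vertical above 0.3 rad).
It fails at once if the mug or the monocular is moved more than 20 mm (distance of any of mug, monocular from where it was at the start of the episode above 0.02 m).
It also fails if it takes over 54 s, if anything falls off the work surface, if the arm or the gripper's body presses on something with over 40 N, if the wrist force passes 120 N, or if a joint passes its speed limit or range.

ROBOT

A 7-joint arm with a two-finger parallel gripper is mounted at the origin on the work surface. World frame = base frame: x ahead of the robot, y to its left, z up, the work surface at z = 0. Lengths are in m, angles in rad, forces in N, time in s.
With the tool pointing down it reaches from about 0.425 to 0.875 m from the base axis. Payload 4.7 kg.
Tool frame: the origin (TCP) lies on the centre line of the jaws, within the pads' length; the fingertips stand ahead of it and the grasp point (between the pads) lies 2 mm behind it (nose_length is the z of the fingertips in the tool frame, in m); z points along the fingers, y is the line along which they close (so a half turn about z gives the same grasp; the last joint's range is limited). The gripper opens to 87 mm and grips with 3 to 60 N. Pads are 19 mm wide; open, the fingers measure 117 mm over their backs; the gripper's body (75 mm by 190 mm) begins 51 mm behind the grasp point.
Start: joints at [1.18, 0.321, -0.07, 1.45, 0.023, 1.371, -0.057], TCP at [0.256, -0.597, 0.215] pointing down, gripper open.
Joint ranges: [-2.86, 2.86], [-0.3, 2.09], [-1.38, 1.24], [0.06, 2.45], [-1.56, 4.7], [0.09, 2.05], [-2.69, 2.69]. Speed limits (rad/s): [2.57, 2.57, 3.14, 3.14, 3.14, 3.14, 3.14].

INTERFACE

Orientations are given as a rotation vector (axis times angle).
In Python, from bench import * gives the robot as it stands.
- The arm moves only by the tool send_rows, never from a script. Its arguments are lists of equal length, an entry for each row: "xyz": the shift along the tool's x, y, z in mm, a list of three; "dr": the turn, a rotation vector about the tool's x, y, z in rad, a list of three. A call has exactly 10 rows; each row is the pose to reach, as a shift and turn from the pose commanded when the call began, along the tool's axes at that moment; what a row does not reach only later rows make up. A row lasts 1/12 s, in which the tool goes at most 41.7 mm and 7.16 degrees, less where a joint would pass 70% of its speed; a pose out of reach is approached as far as the arm can. A call with a gripper value outside its range is refused whole. "jaw" is the finger opening in mm, from 0 to 87, set as the call begins (left out, the last holds). The fingers move at their own pace and stop on an object; "grip_force" is the grip in N (left out, the last holds). Time passes only in rows, so rows that repeat a pose let the fingers close, or fill a call up. It gives the time, the measured TCP pose, the force, the opening and the grip force at its end, in the units of the state.
- get_state(): the state, without advancing time (a new reading comes with each control period).
- get_image(name): name is "side" or "top"; returns the picture (384x512x3 uint8, red, green, blue); there is no depth.
- calibration(name): a dict with "vfov" (degrees; the focal length in pixels is half the picture's height over the tangent of half this angle, whatever the lens; pixels are square), "cx", "cy" (the principal point, pixels), "rvec" (rotation vector, rad) and "tvec" (3), from world to camera coordinates, as OpenCV has them. Camera axes: x right, y down, z forward; pixel columns grow to the right and rows downward; lengths in m; the calibration is good to about 2 mm. A picture is of the moment at which its call begins. calibration takes no time and is no camera call.
- close_job(): hands the job in; it is judged then, once.
The state is a dict: "time": time; "joint_positions": joint angles; "qd": joint speeds; "joint_torque": joint torques, N m; "position": TCP position; "tool_rot": TCP orientation; "ft_force": force on the tool from outside, world axes, zero at the start; "torque": the same for the moment, N m; "grip_width": opening from 0.0 (shut) to 1.0 (fully open); "grip_force": force on a finger pad.
Only numpy, scipy, OpenCV 4.12 (cv2) and the standard library are available. Lean on these libraries where they do the work, as an engineer would, in place of code of your own. Each camera call takes 0.05 s, during which the arm holds its last target. There are 200 camera calls.

## Working session

There is one attempt and no reset: what is moved stays moved. The work goes in short steps, Python scripts to look and compute and a tool call to move; the robot and the scene stay as the last step left them, time stands still between calls to the robot, and variables do not carry over. Pictures are saved under pics/ and viewed, at most 10 in all, crops included, and the job is handed in when it is done.

Besides the shell and the picture viewer there is one more tool, called by a JSON object that holds its "api" and its "payload", one argument or row to a line. send_rows: Moves the arm, as the interface text tells. Its arguments: {"type":"object","properties":{"xyz":{"type":"array"},"dr":{"type":"array"},"jaw":{"type":"number"},"grip_force":{"type":"number"}},"required":["xyz","dr"]}

```bash
mkdir -p pics; ls; python3 - <<'E'
from bench import *
import cv2
s=get_state(); print(s)
for n in("top","side"):
    print(n,calibration(n)); im=get_image(n); cv2.imwrite(f"pics/{n}0.png",im[:,:,::-1])
E
```

```text
pics
{'time': 0.0, 'joint_positions': array([ 1.18014229,  0.32181672, -0.07007431,  1.45166788,  0.02259479,
        1.3707866 , -0.05687102]), 'qd': array([ 0.00072305,  0.00132833, -0.00091012, -0.00041793, -0.00139875,
        0.00058337, -0.00032269]), 'joint_torque': array([-4.76111964e-04, -4.91282523e+01, -4.04182160e-01, -3.12532461e+01,
       -6.39740657e-02,  4.36851103e-02,  1.84841238e-04]), 'position': array([ 0.25569326, -0.59698485,  0.21386909]), 'tool_rot': array([-3.07566812e+00, -6.31161484e-01,  7.43544602e-04]), 'ft_force': array([ 0.06121157, -0.37825602,  0.98253908]), 'torque': array([0.01455363, 0.02394933, 0.06894318]), 'grip_force': 0.0, 'grip_width': 0.9967562284925026}
top {'vfov': 55.762506989924255, 'cx': 261.56801081656, 'cy': 192.14965922100473, 'rvec': array([ 2.20166344, -2.19360783,  0.06772602]), 'tvec': array([0.07154322, 0.54795423, 0.93421682])}
side {'vfov': 55.65466741857063, 'cx': 254.95510633996165, 'cy': 189.92466933605454, 'rvec': array([ 2.12946245, -0.03272109,  0.03572458]), 'tvec': array([-0.5336888 ,  0.12105354,  0.78706543])}
```

View pics/top0.png

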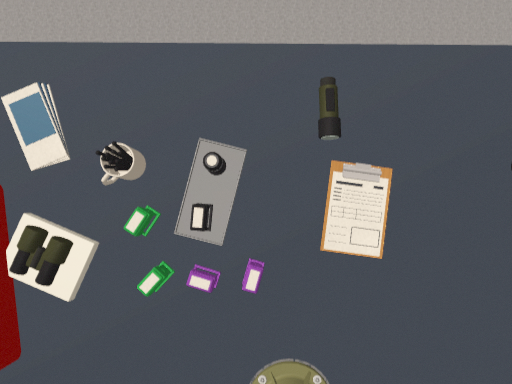

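View pics/side0.png

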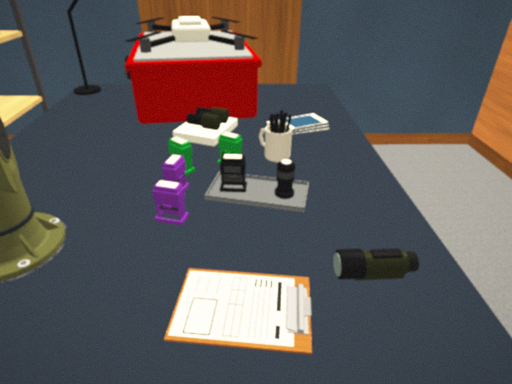

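The top view shows the tray at about (210,190). The black rectangular stamp is at (201,217) and the round one at (214,162). The form's box is at (365,237), the monocular at (329,108) and the mug at (123,160).

Rectangular candidates are black (201,217), green (141,220) and (155,279), and purple (203,279) and (253,276). Only the black one in the tray fits the description. I'll confirm it in a crop and measure.

```bash
cat > h.py <<'E'
from bench import *
import numpy as np, cv2
from scipy.spatial.transform import Rotation as R
def cam(n):
    c=calibration(n); f=192/np.tan(np.radians(c["vfov"])/2)
    K=np.array([[f,0,c["cx"]],[0,f,c["cy"]],[0,0,1]]); return K,cv2.Rodrigues(c["rvec"])[0],c["tvec"]
def ray(n,uv,z):
    K,Rm,t=cam(n); uv=np.atleast_2d(uv).astype(float)
    d=(np.linalg.inv(K)@np.c_[uv,np.ones(len(uv))].T).T@Rm; o=-Rm.T@t
    return o+d*((z-o[2])/d[:,2])[:,None]
def proj(n,P):
    K,Rm,t=cam(n); return cv2.projectPoints(np.atleast_2d(P).astype(float),cv2.Rodrigues(Rm)[0],t,K,None)[0][:,0]
E
python3 - <<'E'
from h import *
im=cv2.imread("pics/top0.png")
a=cv2.resize(im[130:250,160:260],None,fx=5,fy=5,interpolation=cv2.INTER_CUBIC)[:600,:400]
a=cv2.resize(im[185:250,170:250],(400,325),interpolation=cv2.INTER_CUBIC)
b=cv2.resize(im[205:270,315:395],(400,325),interpolation=cv2.INTER_CUBIC)
s=cv2.imread("pics/side0.png"); c=cv2.resize(s[145:200,200:314],(570,275),interpolation=cv2.INTER_CUBIC)
o=np.zeros((600,800,3),np.uint8);o[:325,:400]=a;o[:325,400:]=b;o[325:,:570]=c;cv2.imwrite("pics/crop1.png",o)
hsv=cv2.cvtColor(im,cv2.COLOR_BGR2HSV)
def rect(m,off,z,name):
    cs=cv2.findContours(m.astype(np.uint8),cv2.RETR_LIST,cv2.CHAIN_APPROX_NONE)[0]
    for c in sorted(cs,key=cv2.contourArea)[::-1][:4]:
        if cv2.contourArea(c)<40: continue
        w=ray("top",c[:,0]+np.array(off),z)[:,:2]
        print(name,"px",c[:,0].mean(0)+off,cv2.minAreaRect((w*1000).astype(np.float32)))
sub=hsv[195:240,180:225]
rect((sub[...,2]>150),(180,195),.100,"label")
rect((sub[...,2]<45),(180,195),.05,"black")
w=im[150:265,315:400].min(2)
rect(w>140,(315,150),.005,"white")
g=im[130:250,165:255].astype(int); rect((g.min(2)>60)&(g.max(2)-g.min(2)<30),(165,130),.014,"tray")
E
```

```text
label px [203.08928571 217.07142857] ((483.7624206542969, 214.8266143798828), (103.94940185546875, 104.19242858886719), 0.21841242909431458)
label px [201.14141414 216.72727273] ((484.5439147949219, 216.92645263671875), (56.94272232055664, 73.62340545654297), 86.5177993774414)
label px [197.30909091 217.2       ] ((483.44964599609375, 225.93788146972656), (22.26937484741211, 47.60386276245117), 85.58261108398438)
black px [203.20987654 219.18518519] ((483.2655944824219, 225.34622192382812), (37.17292022705078, 64.36322784423828), 83.20402526855469)
white px [356.19285714 209.38214286] ((507.9765625, -177.12435913085938), (148.38229370117188, 236.9586181640625), 82.42829132080078)
white px [348.73684211 183.28070175] ((572.6041870117188, -156.79571533203125), (72.63493347167969, 11.667765617370605), 82.07945251464844)
tray px [209.5 189.5] ((555.3602905273438, 210.52037048339844), (311.95953369140625, 234.4748077392578), 0.29757070541381836)
tray px [201.33333333 216.91111111] ((482.80987548828125, 230.5105438232422), (57.579593658447266, 72.84587860107422), 85.35823059082031)
tray px [213.96551724 163.43678161] ((623.2189331054688, 197.98773193359375), (65.28211975097656, 51.919639587402344), 45.28775405883789)
tray px [197.53448276 217.34482759] ((482.3419494628906, 240.0428924560547), (51.9418830871582, 28.4852352142334), 0.1800100952386856)
```

View pics/crop1.png

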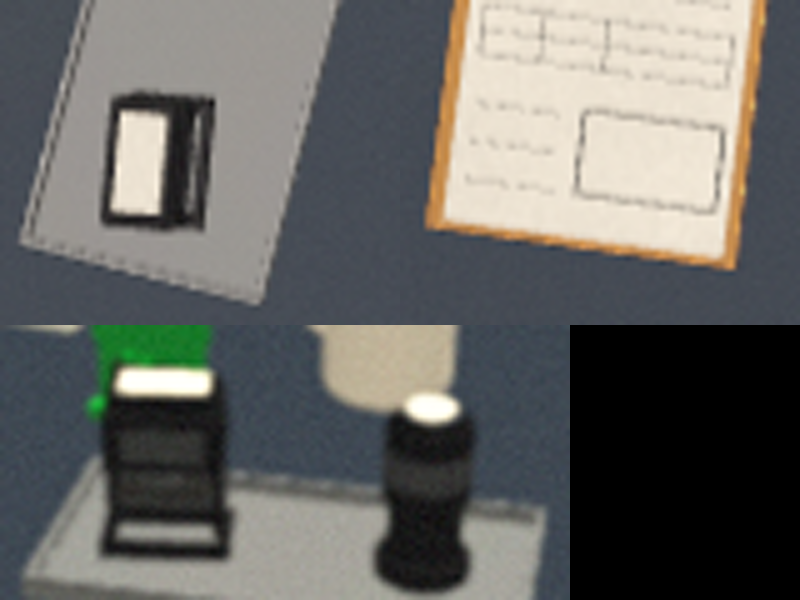

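Confirmed: it is the black rectangular stamp with a white label in the tray (crop left and bottom), and the box outline is clear. Next I'll work out the box and the tray, and cross-check the label in the side view.

```bash
python3 - <<'E'
from h import *
import bench
print([k for k in dir(bench) if 'nose' in k.lower()],getattr(bench,'nose_length',None))
c=np.array([[583,110],[723,125],[718,213],[575,195]],float); px=np.c_[315+(c[:,0]-400)/5,205+c[:,1]/5]
w=ray("top",px,.005)[:,:2]*1000; print("box",w.round(),cv2.minAreaRect(w.astype(np.float32)))
im=cv2.imread("pics/top0.png");h=cv2.cvtColor(im,cv2.COLOR_BGR2HSV)
m=((h[...,2]>110))[150:265,315:400].astype(np.uint8)
cs=max(cv2.findContours(m,0,1)[0],key=cv2.contourArea)[:,0]+[315,150]
r=cv2.minAreaRect((ray("top",cs,.005)[:,:2]*1000).astype(np.float32)); print("clipboard",r)
a=np.radians(r[2]+(0 if r[1][0]>r[1][1] else -90)); C=np.array(r[0]); u=np.array([np.cos(a),np.sin(a)]); v=np.array([-u[1],u[0]])
print("box from clipboard",C-70*u-30*v,"x yaw",np.degrees(a))
print("label from side",ray("side",[[232.6,156.4]],.100), "label top->side",proj("side",[[.4834,.2259,.100]]))
t=im[130:250,165:255]; hs=h[130:250,165:255]
m=((hs[...,1]<45)&(hs[...,2]>75)).astype(np.uint8); m=cv2.morphologyEx(m,cv2.MORPH_CLOSE,np.ones((3,3)))
cs=max(cv2.findContours(m,0,1)[0],key=cv2.contourArea)[:,0]+[165,130]
print("tray",cv2.minAreaRect((ray("top",cs,.014)[:,:2]*1000).astype(np.float32)))
for n,p,z in (("round",(211,160),.1),("mug",(125,162),.096)): print(n,ray("top",[p],z))
E
```

```text
['nose_length'] 0.017
box [[ 457. -164.]
 [ 450. -238.]
 [ 404. -234.]
 [ 413. -159.]] ((430.47320556640625, -199.0489959716797), (75.68351745605469, 46.1171989440918), 84.02913665771484)
clipboard ((506.78765869140625, -176.470947265625), (164.78927612304688, 244.05929565429688), 82.40309143066406)
box from clipboard [ 433.4359842  -196.95342392] x yaw -7.596908569335938
label from side [[0.48333585 0.22375643 0.1       ]] label top->side [[232.63659309 156.02649341]]
tray ((555.3602905273438, 210.52037048339844), (311.95953369140625, 234.4748077392578), 0.29757070541381836)
round [[0.61945876 0.19518138 0.1       ]]
mug [[0.61427711 0.40127838 0.096     ]]
```

```bash
cat >> h.py <<'E'
def rel(xyz,yaw,s=None):
    "tool-frame shift (mm) and turn to reach world xyz (mm), tool straight down with tool-x at yaw (deg)"
    s=s or get_state(); A=R.from_rotvec(s["tool_rot"])
    B=R.from_euler("z",yaw,degrees=True)*R.from_euler("x",180,degrees=True)
    print("to",xyz,yaw,"shift",A.inv().apply(np.array(xyz)-s["position"]*1000).round(1),"turn",(A.inv()*B).as_rotvec().round(3))
E
python3 -c "
from h import *
rel([450,-300,215],89)"
```

```text
to [450, -300, 215] 89 shift [ 295.5 -196.5   -0.7] turn [-2.000e-03 -1.000e-03 -1.149e+00]
```

{"api": "send_rows", "payload": {
  "xyz": [
    [15,-10,0],
    [45,-30,0],
    [80,-53,0],
    [115,-76,0],
    [150,-100,0],
    [185,-123,0],
    [220,-146,0],
    [255,-170,0],
    [282,-188,0],
    [295,-196,0]
  ],
  "dr": [
    [0,0,-0.1],
    [0,0,-0.22],
    [0,0,-0.34],
    [0,0,-0.46],
    [0,0,-0.58],
    [0,0,-0.7],
    [0,0,-0.82],
    [0,0,-0.94],
    [0,0,-1.06],
    [0,0,-1.15]
  ],
  "jaw": 87
}}

```text
time: 0.93
position: [0.453, -0.2949, 0.215]
tool_rot: [-2.224, -2.218, -0.004]
ft_force: [0.3, 1.2, -0.6]
grip_width: 0.994
grip_force: 0.0
```

```bash
python3 -c "
from h import *
rel([520,50,215],155)"
```

```text
to [520, 50, 215] 155 shift [345.1  66.1   0.8] turn [ 2.000e-03 -1.000e-03 -1.137e+00]
```

{"api": "send_rows", "payload": {
  "xyz": [
    [15,3,0],
    [50,10,0],
    [90,18,0],
    [130,25,0],
    [170,33,0],
    [210,41,0],
    [250,48,0],
    [290,56,0],
    [325,62,0],
    [345,66,0]
  ],
  "dr": [
    [0,0,-0.1],
    [0,0,-0.22],
    [0,0,-0.34],
    [0,0,-0.46],
    [0,0,-0.58],
    [0,0,-0.7],
    [0,0,-0.82],
    [0,0,-0.94],
    [0,0,-1.06],
    [0,0,-1.14]
  ]
}}

```text
time: 1.77
position: [0.5211, 0.0482, 0.215]
tool_rot: [-0.679, -3.067, -0.003]
ft_force: [1.0, 0.1, 0.2]
grip_width: 1.001
grip_force: 0.0
```

```bash
python3 -c "
from h import *
print(get_state()['joint_positions'])
rel([483.5,225,160],175.6)"
```

```text
[ 0.57855754  0.09958092 -0.75965565  1.74104837  0.06894986  1.32820001
  0.9400078 ]
to [483.5, 225, 160] 175.6 shift [108.7 144.3  55.3] turn [ 0.002 -0.    -0.359]
```

{"api": "send_rows", "payload": {
  "xyz": [
    [10,13,0],
    [32,42,0],
    [55,72,0],
    [78,103,5],
    [98,130,15],
    [108,144,28],
    [108,144,42],
    [108,144,52],
    [108,144,55],
    [108,144,55]
  ],
  "dr": [
    [0,0,-0.05],
    [0,0,-0.13],
    [0,0,-0.21],
    [0,0,-0.29],
    [0,0,-0.36],
    [0,0,-0.36],
    [0,0,-0.36],
    [0,0,-0.36],
    [0,0,-0.36],
    [0,0,-0.36]
  ]
}}

```text
time: 2.6
position: [0.486, 0.2174, 0.1588]
tool_rot: [-0.14, -3.136, 0.002]
ft_force: [-1.0, -0.2, -0.0]
grip_width: 1.0
grip_force: 0.0
```

```bash
python3 -c "
from h import *
print(get_state()['joint_positions'])
rel([483.5,225,71],175.6)
a=get_image('top')[150:260,140:260,::-1];b=get_image('side')[80:210,170:320,::-1]
o=np.zeros((600,800,3),np.uint8);o[:367,:400]=cv2.resize(a,(400,367));o[:347,400:]=cv2.resize(b,(400,347));cv2.imwrite('pics/above.png',o[:370])"
```

```text
[ 0.35346852  0.20195074 -0.90953519  1.78998975  0.16872129  1.23356716
  0.87879754]
to [483.5, 225, 71] 175.6 shift [ 3.   7.5 87.8] turn [-0.002 -0.002 -0.012]
```

View pics/above.png

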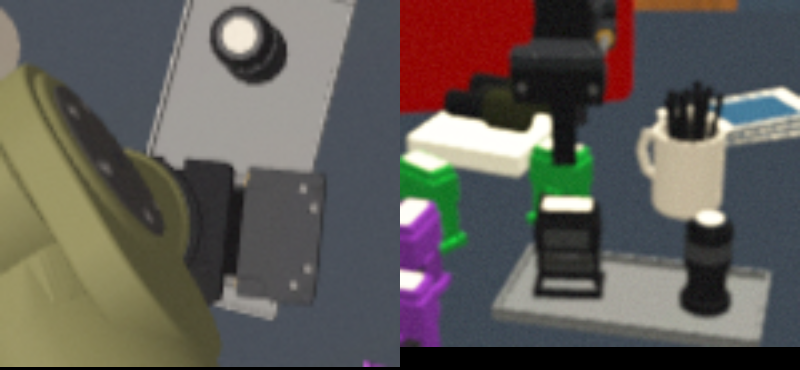

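{"api": "send_rows", "payload": {
  "xyz": [
    [3,7,3],
    [3,7,12],
    [3,7,26],
    [3,7,42],
    [3,7,58],
    [3,7,72],
    [3,7,82],
    [3,7,87],
    [3,7,88],
    [3,7,88]
  ],
  "dr": [
    [0,0,-0.01],
    [0,0,-0.01],
    [0,0,-0.01],
    [0,0,-0.01],
    [0,0,-0.01],
    [0,0,-0.01],
    [0,0,-0.01],
    [0,0,-0.01],
    [0,0,-0.01],
    [0,0,-0.01]
  ]
}}

```text
time: 3.53
position: [0.4839, 0.2267, 0.0719]
tool_rot: [-0.12, -3.139, -0.0]
ft_force: [0.1, 0.7, 0.1]
grip_width: 0.998
grip_force: 0.0
```

```bash
python3 -c "
from h import *
rel([483.5,225,71],175.6)"
```

```text
to [483.5, 225, 71] 175.6 shift [ 0.3 -1.7  0.9] turn [ 0. -0.  0.]
```

{"api": "send_rows", "payload": {
  "xyz": [
    [0,-1.5,1],
    [0,-1.5,1],
    [0,-1.5,1],
    [0,-1.5,1],
    [0,-1.5,1],
    [0,-1.5,1],
    [0,-1.5,1],
    [0,-1.5,1],
    [0,-1.5,1],
    [0,-1.5,1]
  ],
  "dr": [
    [0,0,0],
    [0,0,0],
    [0,0,0],
    [0,0,0],
    [0,0,0],
    [0,0,0],
    [0,0,0],
    [0,0,0],
    [0,0,0],
    [0,0,0]
  ],
  "jaw": 20,
  "grip_force": 40
}}

```text
time: 4.37
position: [0.4838, 0.2249, 0.0709]
tool_rot: [-0.121, -3.139, 0.0]
ft_force: [-0.4, -0.5, 0.5]
grip_width: 0.429
grip_force: 40.0
```

{"api": "send_rows", "payload": {
  "xyz": [
    [0,0,-2],
    [0,0,-8],
    [0,0,-18],
    [0,0,-32],
    [0,0,-50],
    [0,0,-68],
    [0,0,-84],
    [0,0,-95],
    [0,0,-100],
    [0,0,-100]
  ],
  "dr": [
    [0,0,0],
    [0,0,0],
    [0,0,0],
    [0,0,0],
    [0,0,0],
    [0,0,0],
    [0,0,0],
    [0,0,0],
    [0,0,0],
    [0,0,0]
  ]
}}

```text
time: 5.2
position: [0.4844, 0.2253, 0.1723]
tool_rot: [0.121, 3.137, 0.001]
ft_force: [0.5, 1.0, -1.4]
grip_width: 0.433
grip_force: 40.0
```

```bash
python3 -c "
from h import *
print(get_state()['joint_positions'])
rel([520,50,175],140)
b=get_image('side')[80:240,170:320,::-1]
cv2.imwrite('pics/lift.png',cv2.resize(b,(450,480)))"
```

```text
[ 0.35206179  0.19086062 -0.92147346  1.77257683  0.16072089  1.2544267
  0.88326736]
to [520, 50, 175] 140 shift [ -48.9 -172.1   -2.7] turn [0.001 0.002 0.621]
```

View pics/lift.png

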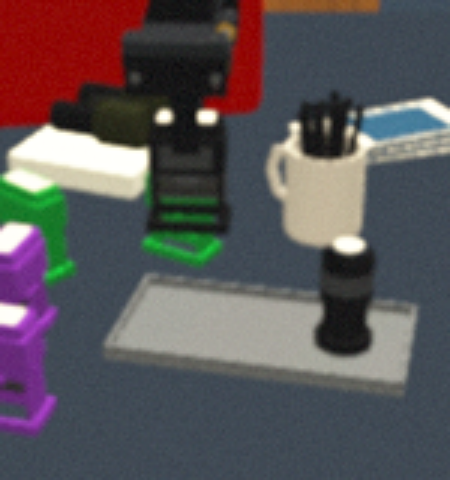

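{"api": "send_rows", "payload": {
  "xyz": [
    [-2,-8,0],
    [-7,-25,0],
    [-13,-45,0],
    [-19,-67,0],
    [-25,-90,0],
    [-31,-112,0],
    [-37,-133,0],
    [-43,-152,0],
    [-47,-165,0],
    [-49,-172,0]
  ],
  "dr": [
    [0,0,0.03],
    [0,0,0.09],
    [0,0,0.16],
    [0,0,0.24],
    [0,0,0.32],
    [0,0,0.4],
    [0,0,0.48],
    [0,0,0.55],
    [0,0,0.6],
    [0,0,0.62]
  ]
}}

```text
time: 6.08
position: [0.5193, 0.0458, 0.1701]
tool_rot: [-1.084, -2.948, 0.002]
ft_force: [0.3, -0.4, -1.6]
grip_width: 0.429
grip_force: 40.0
```

```bash
python3 -c "
from h import *
rel([450,-150,172],95)"
```

```text
to [450, -150, 172] 95 shift [ -74.1 -194.1   -1.6] turn [-0.002  0.     0.779]
```

{"api": "send_rows", "payload": {
  "xyz": [
    [-3,-8,0],
    [-10,-26,0],
    [-19,-50,0],
    [-29,-76,0],
    [-39,-102,0],
    [-49,-128,0],
    [-58,-152,0],
    [-66,-173,0],
    [-72,-188,0],
    [-74,-194,0]
  ],
  "dr": [
    [0,0,0.03],
    [0,0,0.1],
    [0,0,0.19],
    [0,0,0.29],
    [0,0,0.39],
    [0,0,0.49],
    [0,0,0.59],
    [0,0,0.68],
    [0,0,0.75],
    [0,0,0.78]
  ]
}}

```text
time: 6.92
position: [0.4498, -0.1494, 0.1709]
tool_rot: [2.124, 2.314, -0.002]
ft_force: [0.2, -0.2, -1.7]
grip_width: 0.43
grip_force: 40.0
```

```bash
python3 -c "
from h import *
rel([432,-198,112],82.6)"
```

```text
to [432, -198, 112] 82.6 shift [-46.8 -21.8  58.9] turn [-0.001  0.001  0.215]
```

{"api": "send_rows", "payload": {
  "xyz": [
    [-5,-2,0],
    [-15,-7,2],
    [-28,-13,8],
    [-40,-19,18],
    [-46,-22,32],
    [-47,-22,48],
    [-47,-22,62],
    [-47,-22,73],
    [-47,-22,78],
    [-47,-22,79]
  ],
  "dr": [
    [0,0,0.03],
    [0,0,0.08],
    [0,0,0.14],
    [0,0,0.19],
    [0,0,0.215],
    [0,0,0.215],
    [0,0,0.215],
    [0,0,0.215],
    [0,0,0.215],
    [0,0,0.215]
  ]
}}

```text
time: 7.75
position: [0.4338, -0.1943, 0.091]
tool_rot: [-2.349, -2.083, 0.001]
ft_force: [-0.1, -0.0, -2.3]
grip_width: 0.426
grip_force: 40.0
```

```bash
python3 -c "
from h import *
s=get_image('side');t=get_image('top');cv2.imwrite('pics/s_full.png',s[...,::-1])
rel([432,-198,82],82.6)
print(get_state()['tool_rot'])
# predicted foot corners, TCP-based
st=get_state();p=st['position'];a=np.radians(82.6);u=np.array([np.cos(a),np.sin(a)]);v=np.array([-u[1],u[0]])
P=[np.r_[p[:2]+i*.035*u+j*.021*v,p[2]-.067] for i,j in((1,1),(1,-1),(-1,-1),(-1,1))]
q=proj('side',P);print(q.round(1))
im=s[..., ::-1][240:360,150:330];im=cv2.resize(im,None,fx=4.4,fy=4.4,interpolation=cv2.INTER_CUBIC)
for x,y in q: cv2.circle(im,(int((x-150)*4.4),int((y-240)*4.4)),3,(0,0,255),1)
cv2.imwrite('pics/hover.png',im)"
```

```text
to [432, -198, 82] 82.6 shift [-3.3 -2.2 10.3] turn [ 0.    -0.     0.009]
[2.35060771e+00 2.08387356e+00 4.43813795e-04]
[[194.3 289.3]
 [217.3 291.1]
 [209.6 323.7]
 [184.4 321.6]]
```

View pics/hover.png

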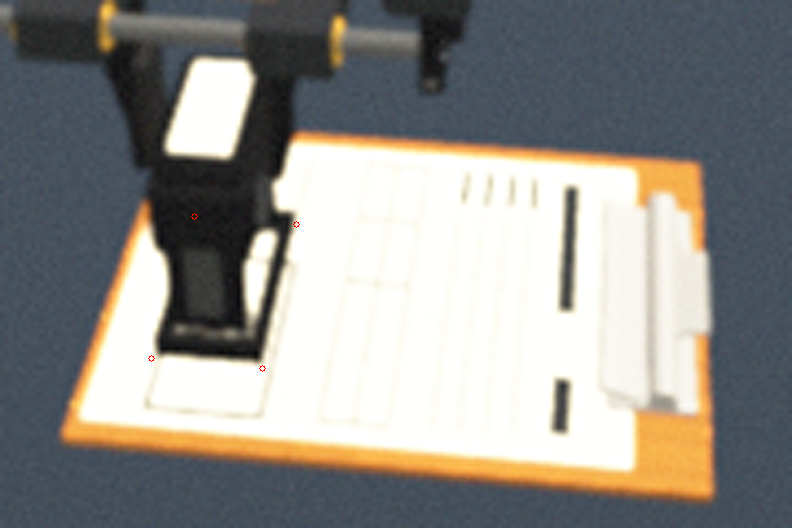

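```bash
python3 -c "
from h import *
f=lambda p:np.array(p)/4.4+[150,240]
print('box low-y corners',(ray('side',f([[145,407],[262,416]]),.005)*1000).round(1))
print('foot low-y corners',(ray('side',f([[158,354],[260,361]]),get_state()['position'][2]-.067)*1000).round(1))
print('foot far +x',(ray('side',f([[293,215]]),get_state()['position'][2]-.067)*1000).round(1), get_state()['position'])
a=np.radians(82.6);u=np.array([np.cos(a),np.sin(a)]);v=np.array([-u[1],u[0]]);c=np.array([432,-198])
print('nominal box low-y',c-37*u+22*v,c-37*u-22*v)
print(proj('top',[[.432,-.198,.005]]))
"
```

```text
box low-y corners [[ 405.8 -232.6    5. ]
 [ 450.1 -237.8    5. ]]
foot low-y corners [[ 411.5 -224.8   25.3]
 [ 449.8 -229.    25.3]]
foot far +x [[ 458.4 -157.6   25.3]] [ 0.43461509 -0.19494755  0.09226138]
nominal box low-y [ 405.41779735 -231.85832988] [ 449.0513285  -237.52533613]
[[364.67942582 236.68714868]]
```

{"api": "send_rows", "payload": {
  "xyz": [
    [-2,-1,0],
    [-4,-1.5,1],
    [-5.3,-2,3],
    [-5.3,-2,6],
    [-5.3,-2,9],
    [-5.3,-2,12],
    [-5.3,-2,14],
    [-5.3,-2,15],
    [-5.3,-2,15],
    [-5.3,-2,15]
  ],
  "dr": [
    [0,0,0.009],
    [0,0,0.009],
    [0,0,0.009],
    [0,0,0.009],
    [0,0,0.009],
    [0,0,0.009],
    [0,0,0.009],
    [0,0,0.009],
    [0,0,0.009],
    [0,0,0.009]
  ]
}}

```text
time: 8.68
position: [0.4316, -0.2003, 0.0769]
tool_rot: [-2.361, -2.073, 0.0]
ft_force: [1.0, -0.5, -2.1]
grip_width: 0.436
grip_force: 40.0
```

```bash
python3 -c "
from h import *
s=get_image('side')
rel([432,-199.5,72],82.6);st=get_state();print(st['ft_force'])
im=s[..., ::-1][240:360,150:330];cv2.imwrite('pics/hover2.png',cv2.resize(im,None,fx=4.4,fy=4.4,interpolation=cv2.INTER_CUBIC))"
```

```text
to [432, -199.5, 72] 82.6 shift [0.9 0.2 5. ] turn [ 0.     0.    -0.001]
[ 0.05050732 -0.04260227 -1.99648583]
```

View pics/hover2.png

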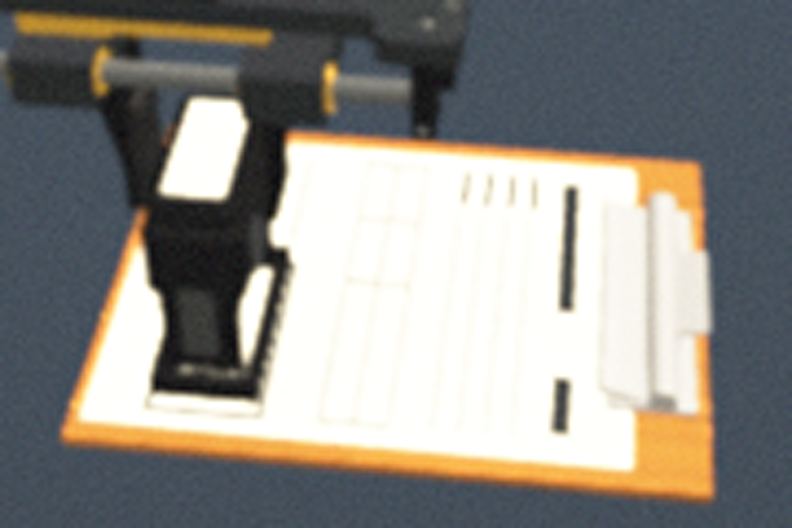

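{"api": "send_rows", "payload": {
  "xyz": [
    [0.5,0,1],
    [0.9,0,2],
    [0.9,0,3],
    [0.9,0,4],
    [0.9,0,5],
    [0.9,0,7],
    [0.9,0,9],
    [0.9,0,11],
    [0.9,0,13],
    [0.9,0,13]
  ],
  "dr": [
    [0,0,0],
    [0,0,0],
    [0,0,0],
    [0,0,0],
    [0,0,0],
    [0,0,0],
    [0,0,0],
    [0,0,0],
    [0,0,0],
    [0,0,0]
  ],
  "grip_force": 50
}}

```text
time: 9.57
position: [0.4317, -0.1996, 0.0642]
tool_rot: [2.361, 2.072, -0.001]
ft_force: [-3.1, 2.0, 6.1]
grip_width: 0.43
grip_force: 50.0
```

```bash
python3 -c "
from h import *
s=get_image('side')
rel([432,-199.5,52],82.6);st=get_state();print(st['ft_force'],st['torque'],st['position'])
im=s[..., ::-1][240:360,150:330];cv2.imwrite('pics/press1.png',cv2.resize(im,None,fx=4.4,fy=4.4,interpolation=cv2.INTER_CUBIC))"
```

```text
to [432, -199.5, 52] 82.6 shift [ 0.1  0.3 12.4] turn [-0.     0.    -0.001]
[-3.53620318  1.13178878  6.83998636] [ 0.26115125  0.67702641 -0.00587352] [ 0.43168169 -0.19960399  0.06436818]
```

View pics/press1.png

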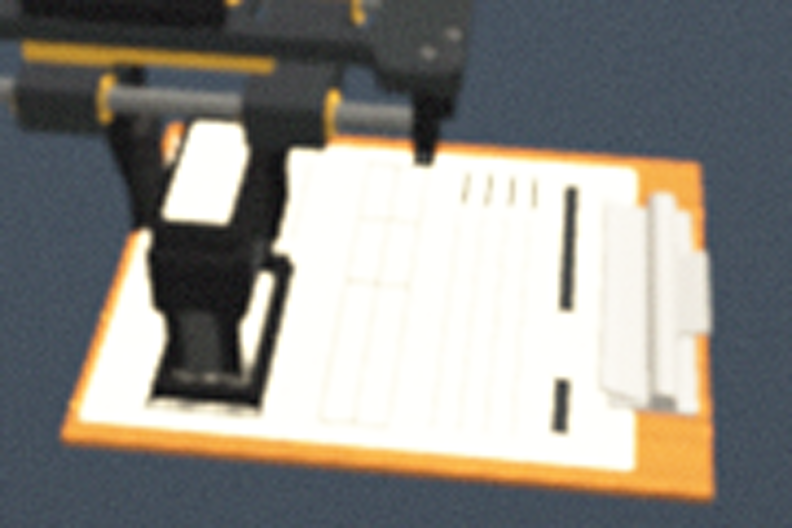

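{"api": "send_rows", "payload": {
  "xyz": [
    [0,-0.3,0],
    [0,-0.6,0],
    [0,-0.6,0],
    [0,-0.6,0.7],
    [0,-0.6,1.4],
    [0,-0.6,2.1],
    [0,-0.6,2.8],
    [0,-0.6,3.5],
    [0,-0.6,4],
    [0,-0.6,4]
  ],
  "dr": [
    [0,0,0],
    [0,0,0],
    [0,0,0],
    [0,0,0],
    [0,0,0],
    [0,0,0],
    [0,0,0],
    [0,0,0],
    [0,0,0],
    [0,0,0]
  ]
}}

```text
time: 10.45
position: [0.4316, -0.1996, 0.0608]
tool_rot: [2.36, 2.072, 0.0]
ft_force: [-3.1, 1.2, 8.0]
grip_width: 0.428
grip_force: 50.0
```

```bash
python3 -c "
from h import *
rel([432,-199.5,52],82.6);st=get_state();print(st['ft_force'],st['torque'],st['position'])"
```

```text
to [432, -199.5, 52] 82.6 shift [0.1 0.4 8.8] turn [ 0.001  0.001 -0.001]
[-3.14319208  1.23428661  8.04829586] [ 0.3505856   0.58417653 -0.02885348] [ 0.43155829 -0.19958422  0.06081448]
```

{"api": "send_rows", "payload": {
  "xyz": [
    [0,-0.3,1],
    [0,-0.3,2],
    [0,-0.3,3],
    [0,-0.3,4],
    [0,-0.3,5],
    [0,-0.3,6],
    [0,-0.3,7],
    [0,-0.3,8],
    [0,-0.3,9],
    [0,-0.3,9.5]
  ],
  "dr": [
    [0,0,0],
    [0,0,0],
    [0,0,0],
    [0,0,0],
    [0,0,0],
    [0,0,0],
    [0,0,0],
    [0,0,0],
    [0,0,0],
    [0,0,0]
  ]
}}

```text
time: 11.28
position: [0.4315, -0.1996, 0.0519]
tool_rot: [2.36, 2.072, 0.0]
ft_force: [-3.1, 2.9, 12.0]
grip_width: 0.43
grip_force: 50.0
```

```bash
python3 -c "
from h import *
rel([432,-199.5,52],82.6);st=get_state();print(st['ft_force'],st['torque'],st['position'])"
```

```text
to [432, -199.5, 52] 82.6 shift [ 0.2  0.4 -0.1] turn [ 0.001  0.001 -0.001]
[-3.10644037  2.90976484 12.04510618] [ 0.50298563  0.8939823  -0.0075451 ] [ 0.43154152 -0.19960186  0.05190972]
```

{"api": "send_rows", "payload": {
  "xyz": [
    [0,0,0.3],
    [0,0,0.6],
    [0,0,0.9],
    [0,0,1.2],
    [0,0,1.5],
    [0,0,1.5],
    [0,0,1.5],
    [0,0,1.5],
    [0,0,1.5],
    [0,0,1.5]
  ],
  "dr": [
    [0,0,0],
    [0,0,0],
    [0,0,0],
    [0,0,0],
    [0,0,0],
    [0,0,0],
    [0,0,0],
    [0,0,0],
    [0,0,0],
    [0,0,0]
  ]
}}

```text
time: 12.12
position: [0.4316, -0.1997, 0.0516]
tool_rot: [2.36, 2.071, -0.001]
ft_force: [-6.8, 3.0, 21.4]
grip_width: 0.435
grip_force: 50.0
```

{"api": "send_rows", "payload": {
  "xyz": [
    [0,0,0],
    [0,0,0],
    [0,0,0],
    [0,0,-0.5],
    [0,0,-1.3],
    [0,0,-2.3],
    [0,0,-3.5],
    [0,0,-5],
    [0,0,-6.5],
    [0,0,-8]
  ],
  "dr": [
    [0,0,0],
    [0,0,0],
    [0,0,0],
    [0,0,0],
    [0,0,0],
    [0,0,0],
    [0,0,0],
    [0,0,0],
    [0,0,0],
    [0,0,0]
  ]
}}

```text
time: 12.95
position: [0.4315, -0.1996, 0.0583]
tool_rot: [2.36, 2.072, 0.0]
ft_force: [-3.3, 1.0, 9.1]
grip_width: 0.431
grip_force: 50.0
```

{"api": "send_rows", "payload": {
  "xyz": [
    [0,0,-2],
    [0,0,-5],
    [0,0,-9],
    [0,0,-14],
    [0,0,-21],
    [0,0,-32],
    [0,0,-45],
    [0,0,-60],
    [0,0,-75],
    [0,0,-86]
  ],
  "dr": [
    [0,0,0],
    [0,0,0],
    [0,0,0],
    [0,0,0],
    [0,0,0],
    [0,0,0],
    [0,0,0],
    [0,0,0],
    [0,0,0],
    [0,0,0]
  ]
}}

```text
time: 13.78
position: [0.4311, -0.1995, 0.1444]
tool_rot: [2.36, 2.072, 0.0]
ft_force: [0.3, -0.2, -2.2]
grip_width: 0.431
grip_force: 50.0
```

{"api": "send_rows", "payload": {
  "xyz": [
    [0,0,-10],
    [0,0,-20],
    [0,0,-28],
    [0,0,-30],
    [0,0,-30],
    [0,0,-30],
    [0,0,-30],
    [0,0,-30],
    [0,0,-30],
    [0,0,-30]
  ],
  "dr": [
    [0,0,0],
    [0,0,0],
    [0,0,0],
    [0,0,0],
    [0,0,0],
    [0,0,0],
    [0,0,0],
    [0,0,0],
    [0,0,0],
    [0,0,0]
  ]
}}

```text
time: 14.62
position: [0.4306, -0.1993, 0.1726]
tool_rot: [-2.361, -2.072, 0.0]
ft_force: [-0.4, -0.5, -2.6]
grip_width: 0.431
grip_force: 50.0
```

```bash
python3 -c "
from h import *
s=get_image('side')
rel([520,30,175],140);st=get_state();print(st['ft_force'],st['position'])
im=s[..., ::-1][150:360,120:330];cv2.imwrite('pics/after.png',cv2.resize(im,(590,590),interpolation=cv2.INTER_CUBIC))"
```

```text
to [520, 30, 175] 140 shift [239.   58.9  -2.3] turn [-0.    -0.    -1.003]
[ 0.6159959  -0.20698522 -2.74385239] [ 0.43066016 -0.19931449  0.17267669]
```

View pics/after.png

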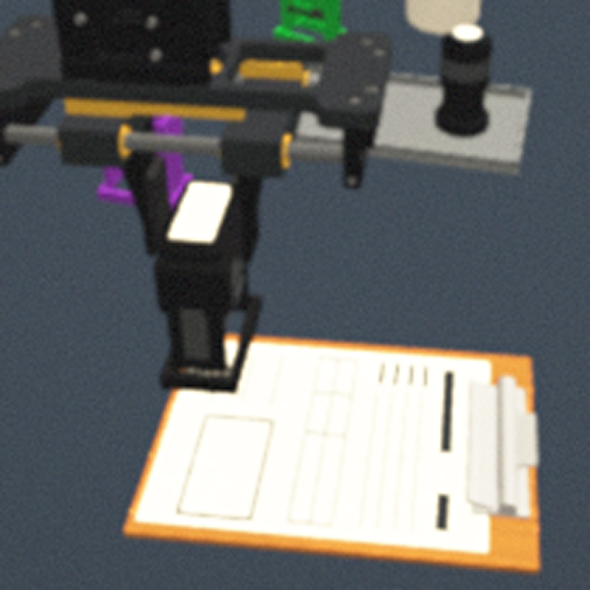

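No ink is drawn in the picture, but the force rose from 12 to 21 N within 0.3 mm after about 20 mm of travel, so the cap reached its stop. Now I'll return it to the tray.

{"api": "send_rows", "payload": {
  "xyz": [
    [6,2,0],
    [24,6,0],
    [48,12,0],
    [76,19,0],
    [106,26,0],
    [136,33,0],
    [166,41,0],
    [196,48,0],
    [222,55,0],
    [239,59,0]
  ],
  "dr": [
    [0,0,-0.04],
    [0,0,-0.12],
    [0,0,-0.23],
    [0,0,-0.35],
    [0,0,-0.47],
    [0,0,-0.59],
    [0,0,-0.71],
    [0,0,-0.82],
    [0,0,-0.92],
    [0,0,-1.0]
  ]
}}

```text
time: 15.5
position: [0.521, 0.0336, 0.1732]
tool_rot: [1.066, 2.955, 0.003]
ft_force: [-0.3, 0.3, -1.3]
grip_width: 0.428
grip_force: 50.0
```

```bash
python3 -c "
from h import *
rel([484,224,172],175.6)"
```

```text
to [484, 224, 172] 175.6 shift [150.1 122.9   1.4] turn [ 0.002  0.    -0.616]
```

{"api": "send_rows", "payload": {
  "xyz": [
    [6,5,0],
    [22,18,0],
    [42,34,0],
    [64,52,0],
    [86,70,0],
    [108,88,0],
    [127,104,0],
    [141,116,0],
    [149,122,0],
    [150,123,0]
  ],
  "dr": [
    [0,0,-0.03],
    [0,0,-0.1],
    [0,0,-0.18],
    [0,0,-0.27],
    [0,0,-0.36],
    [0,0,-0.45],
    [0,0,-0.53],
    [0,0,-0.59],
    [0,0,-0.616],
    [0,0,-0.616]
  ]
}}

```text
time: 16.33
position: [0.4842, 0.2222, 0.1729]
tool_rot: [-0.129, -3.138, -0.0]
ft_force: [-0.6, -0.1, -2.3]
grip_width: 0.427
grip_force: 50.0
```

```bash
python3 -c "
from h import *
rel([484,224,72],175.6)"
```

```text
to [484, 224, 72] 175.6 shift [  0.3   1.7 100.9] turn [ 0.    -0.    -0.006]
```

{"api": "send_rows", "payload": {
  "xyz": [
    [0,1,4],
    [0,1.5,14],
    [0,1.5,30],
    [0,1.5,48],
    [0,1.5,66],
    [0,1.5,80],
    [0,1.5,90],
    [0,1.5,95],
    [0,1.5,97],
    [0,1.5,98]
  ],
  "dr": [
    [0,0,0],
    [0,0,0],
    [0,0,0],
    [0,0,0],
    [0,0,0],
    [0,0,0],
    [0,0,0],
    [0,0,0],
    [0,0,0],
    [0,0,0]
  ]
}}

```text
time: 17.17
position: [0.4853, 0.2217, 0.0748]
tool_rot: [-0.135, -3.139, 0.0]
ft_force: [0.7, -0.3, -1.4]
grip_width: 0.432
grip_force: 50.0
```

{"api": "send_rows", "payload": {
  "xyz": [
    [0,0,0],
    [0,0,0.5],
    [0,0,1],
    [0,0,1.5],
    [0,0,2],
    [0,0,2.5],
    [0,0,3],
    [0,0,3.5],
    [0,0,3.5],
    [0,0,3.5]
  ],
  "dr": [
    [0,0,0],
    [0,0,0],
    [0,0,0],
    [0,0,0],
    [0,0,0],
    [0,0,0],
    [0,0,0],
    [0,0,0],
    [0,0,0],
    [0,0,0]
  ]
}}

```text
time: 18.0
position: [0.485, 0.2222, 0.0714]
tool_rot: [-0.133, -3.139, 0.0]
ft_force: [-0.1, -0.4, -1.2]
grip_width: 0.428
grip_force: 50.0
```

Weight is starting to transfer, so I'll go slightly further and then release.

{"api": "send_rows", "payload": {
  "xyz": [
    [0,0,0.3],
    [0,0,0.6],
    [0,0,0.9],
    [0,0,1.2],
    [0,0,1.2],
    [0,0,1.2],
    [0,0,1.2],
    [0,0,1.2],
    [0,0,1.2],
    [0,0,1.2]
  ],
  "dr": [
    [0,0,0],
    [0,0,0],
    [0,0,0],
    [0,0,0],
    [0,0,0],
    [0,0,0],
    [0,0,0],
    [0,0,0],
    [0,0,0],
    [0,0,0]
  ]
}}

```text
time: 18.83
position: [0.4852, 0.2222, 0.0703]
tool_rot: [0.133, 3.139, -0.0]
ft_force: [-1.1, -0.5, 3.1]
grip_width: 0.429
grip_force: 50.0
```

{"api": "send_rows", "payload": {
  "xyz": [
    [0,0,0],
    [0,0,0],
    [0,0,0],
    [0,0,0],
    [0,0,0],
    [0,0,0],
    [0,0,0],
    [0,0,0],
    [0,0,0],
    [0,0,0]
  ],
  "dr": [
    [0,0,0],
    [0,0,0],
    [0,0,0],
    [0,0,0],
    [0,0,0],
    [0,0,0],
    [0,0,0],
    [0,0,0],
    [0,0,0],
    [0,0,0]
  ],
  "jaw": 85
}}

```text
time: 19.67
position: [0.4851, 0.2222, 0.0702]
tool_rot: [-0.133, -3.139, 0.0]
ft_force: [0.3, -0.3, 0.7]
grip_width: 0.966
grip_force: 0.0
```

{"api": "send_rows", "payload": {
  "xyz": [
    [0,0,-3],
    [0,0,-10],
    [0,0,-22],
    [0,0,-38],
    [0,0,-56],
    [0,0,-74],
    [0,0,-90],
    [0,0,-102],
    [0,0,-109],
    [0,0,-110]
  ],
  "dr": [
    [0,0,0],
    [0,0,0],
    [0,0,0],
    [0,0,0],
    [0,0,0],
    [0,0,0],
    [0,0,0],
    [0,0,0],
    [0,0,0],
    [0,0,0]
  ]
}}

```text
time: 20.5
position: [0.4859, 0.2226, 0.1821]
tool_rot: [0.133, 3.136, 0.001]
ft_force: [-0.4, -0.0, 0.6]
grip_width: 0.976
grip_force: 0.0
```

{"api": "send_rows", "payload": {
  "xyz": [
    [0,0,0],
    [0,0,0],
    [0,0,0],
    [0,0,0],
    [0,0,0],
    [0,0,0],
    [0,0,0],
    [0,0,0],
    [0,0,0],
    [0,0,0]
  ],
  "dr": [
    [0,0,0],
    [0,0,0],
    [0,0,0],
    [0,0,0],
    [0,0,0],
    [0,0,0],
    [0,0,0],
    [0,0,0],
    [0,0,0],
    [0,0,0]
  ]
}}

```text
time: 21.33
position: [0.4851, 0.2222, 0.1802]
tool_rot: [0.133, 3.139, -0.0]
ft_force: [-0.6, -0.6, -0.1]
grip_width: 0.974
grip_force: 0.0
```

```bash
python3 -c "
from h import *
b=get_image('side')[80:240,170:320,::-1]
cv2.imwrite('pics/end.png',cv2.resize(b,(450,480)))"
```

```text
(no output)
```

View pics/end.png

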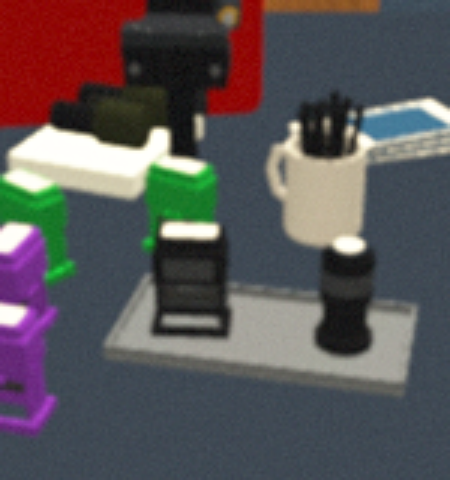

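The stamp stands upright in the tray at crop (190,280), cap up, with the gripper clear of it.

```bash
python3 -c "
from bench import *
print(close_job())"
```

```text
the job is handed in; nothing more can be done
None
```

I stamped the form in its box with the cap pushed to its hard stop, put the stamp back upright in the tray, and handed the job in at about 21 s; no verdict came back, and the camera picture shows no ink in the box, so the print itself is not confirmed.

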